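Tilt the slide-rack drain stage to its rider with the worm knob

TASK

Tilt the drain platform, with the rack of slides on it, by turning the blue square knob of the worm drive clockwise, as many turns as it needs, until the black needle points at the red rider on the scale. Turn it by the knob only: do not push the platform, the rack or the rider, and leave the pink jar, the dropper bottle and the glass dish beside the stage where they stand. Let go of the knob when done.

Things in the scene. Friction and masses are not known exactly. Their poses are not given: they have to be found in the camera images.
- tilt_stage: Worm-drive tilt stage fixed to the bench: grey base plate 292 x 150 mm, white gearbox 70 x 86 x 94 mm high at the end near the robot. Origin on the bench, under the tilt shaft, at the middle of the gearbox; its x runs along the level tilt shaft away from the robot, to the platform; y to the left, to the scale. The shaft is 66 mm above the bench. A microtome up to 0.33 m tall stands to its right
- knob_grip (a point): blue square knob on top of the gearbox, 36 x 36 mm, 44 mm high (bench height 111 to 155 mm), on a black round skirt 64 mm across; a white line on one side. The point lies on its upright turning axis, 137 mm above the bench, 26 mm over the skirt; its x, y axes turn with the knob, square to its flats. Free room of 70 mm radius round it. About 0.07 N m turns it; it stays where left
- drain_platform (a joint): platform tilt about the shaft, rad: 0 level (at the start), growing as its left side and needle rise; only the knob drives it. 24 rad of knob make 1 rad of tilt: clockwise from above raises the left (scale) side, counter-clockwise lowers it. Play: at first, or after a reversal, the knob may turn up to 0.8 rad before the platform follows. No stop below 0.6 rad
- rider (a joint): angle of the red rider on the scale in rad, counted as the platform's tilt: equal values mean that the needle points at the middle of the rider. It stands between 0.27 and 0.40; a stiff friction clip, not to be moved
- needle_tip (a point): tip of the black needle that is fixed to the platform and sweeps along the inner edge of the scale, 98 mm from the shaft
- rider_mark (a point): inner edge of the red rider, at the middle of its 8 mm width, 102 mm from the shaft; the rider sits on the white upright arc scale at the left of the stage (black lines every 5 degrees, long ones every 10)
- platform_floor (a point): middle of the floor of the aluminium drain platform, a shallow tray 114 x 76 mm outside with a rim 10 mm above its floor, behind the gearbox; turns with the platform
- rack_centre (a point): white staining rack with glass slides and wire handle, 103 x 62 x 90 mm, loose in the platform's tray; point in the middle of its white basket, 16 mm above its underside
- pink_jar_centre (a point): bystander: jar with pink contents and red lid, 59 mm diameter, 98 mm high; its centre
- dropper_centre (a point): bystander: brown dropper bottle, 33 mm diameter, 100 mm high; its centre
- dish_centre (a point): bystander: flat glass dish in front of the stage (the near one), 64 mm diameter, 16 mm high; its centre
Mind the look-alikes: they are no part of the job. There is more than one size of the part that bears rack_centre; the job needs the larger.

How it is judged:
By the outcome, as a careful person would: the job done as asked, in the order asked, and still so for the second after the job is handed in, with the robot touching nothing.
It also fails if it takes over 67 s, if anything falls off the work surface, if the arm or the gripper's body presses on something with over 40 N, if the wrist force passes 120 N, or if a joint passes its speed limit or range.

ROBOT

A 6-joint arm with a two-finger parallel gripper is mounted at the origin on a cart in front of the work surface, level with it; the furniture and walls round the work are solid. World frame = base frame: x ahead of the robot, y to its left, z up, the work surface at z = 0. Lengths are in m, angles in rad, forces in N, time in s.
With the tool pointing down it reaches from about 0.275 to 0.85 m from the base axis. Payload 19 kg.
Tool frame: the origin (TCP) lies at the centre of the arm's flange, where the gripper is bolted on; the fingertips stand 173 mm ahead of it and the grasp point (between the pads) lies 155 mm ahead of it; z points along the fingers, y is the line along which they close (so a half turn about z gives the same grasp; the last joint's range is limited). The gripper opens to 85 mm and grips with 20 to 120 N. Pads are 22 mm wide; open, the fingers measure 114 mm over their backs; the gripper's body (76 mm by 85 mm) begins 54 mm behind the grasp point. The pads swing forward as they close: fully open they stand 13 mm farther back than shut.
Start: joints at [1.063, 0.15, 1.437, -0, 1.554, -0.134], TCP at [0.21, 0.535, 0.405] pointing down, gripper open.
Joint ranges: [-2.8, 2.8], [-0.68, 2.1], [0.12, 2.68], [-1.39, 4.53], [0.16, 2.79], [-2.81, 2.81]. Speed limits (rad/s): [1.89, 1.89, 2.22, 3.01, 3.01, 3.01].

INTERFACE

Orientations are given as a unit quaternion [w, x, y, z].
In Python, from cell import read_state, grab_frame, camera_model, finish_job, look_for gives the robot as it stands. The module is installed in compiled form; this text tells all that it offers.
- The arm moves only by the tool move_arm, never from a script. Its argument "moves" is text: rows parted by semicolons, each of 7 numbers parted by spaces: the shift along the tool's x, y, z in cm, then the turn, a rotation vector about the tool's x, y, z in rad, then the finger opening in cm, from 0 to 8.54. In form: x y z ax ay az gripper; .... A call has 1 to 20 rows; each row is the pose to reach, as a shift and turn from the pose commanded when the call began, along the tool's axes at that moment; what a row does not reach only later rows make up. A row lasts 1/10 s, in which the tool goes at most 50 mm and 8.59 degrees, less where a joint would pass 70% of its speed; a pose out of reach is approached as far as the arm can. A call with a gripper value outside its range is refused whole. The fingers move at their own pace and stop on an object; the grip force is fixed at half the most. Time passes only in rows, so rows that repeat a pose let the fingers close. It gives the time, the measured TCP pose, the force, the opening and the grip force at its end, in the units of the state.
- read_state(): the state, without advancing time (a new reading comes with each control period).
- grab_frame(name): name is "scene" or "top" or "wrist"; returns (picture, depth): 400x640x3 uint8, red, green, blue; 400x640 float32, m along the optical axis (not along the pixel's ray), 0 where there is no reading.
- camera_model(name): a dict with "fov_y" (degrees; the focal length in pixels is half the picture's height over the tangent of half this angle, whatever the lens; pixels are square), "cx", "cy" (the principal point, pixels), "k1" (the pictures are not rectified: a ray, as slopes to the right and down, at radius r is drawn at 1 + k1 r^2 times it, then the intrinsics apply), "camera_from_world" (4x4, takes a point from world to camera coordinates). Camera axes: x right, y down, z forward; pixel columns grow to the right and rows downward; lengths in m; the calibration is good to about 2 mm. A picture is of the moment at which its call begins: read the wrist's pose just before it. camera_model takes no time and is no camera call; for the wrist camera it gives the pose at the moment of the call.
- finish_job(): hands the job in; it is judged then, once.
Trained networks look in the newest picture that a camera, given by its name, has taken for a name from the list of things; names that differ only in an ending like _2 or _b are one class to them, and where a whole thing is asked for, a point or a joint stands for the part that bears it (a point fixed in the world has none). Each returns a list of dicts, best first, with "score" (0 to 1); they miss things now and then, are a little off and sometimes report something else, mostly with a low value. They report only what shows in the picture. A call takes as long as a camera call. They do not tell look-alikes from the thing itself.
- look_for(query, camera): "centre" ([row, column] as shares, 0 to 1, of the picture: columns of its width, rows of its height, amid what is visible of it).
The state is a dict: "t": time; "joint_positions": joint angles; "dq": joint speeds; "joint_efforts": joint torques, N m; "tcp_pos": TCP position; "tool_rot": TCP orientation; "force": force on the tool from outside, world axes, zero at the start; "ft_torque": the same for the moment, N m; "opening": finger opening in m; "grasp_force": force on a finger pad.
Only numpy, scipy, OpenCV 4.12 (cv2) and the standard library are available. Lean on these libraries where they do the work, as an engineer would, in place of code of your own. Each camera call takes 0.05 s, during which the arm holds its last target. There are 200 camera calls.

## Working session

There is one attempt and no reset: what is moved stays moved. The work goes in short steps, Python scripts to look and compute and a tool call to move; the robot and the scene stay as the last step left them, time stands still between calls to the robot, and variables do not carry over. Pictures are saved under pics/ and viewed, at most 10 in all, crops included, and the job is handed in when it is done.

Besides the shell and the picture viewer there is one more tool, called after ">>>" as name(argument=value, ...) on one line, values as JSON. move_arm: Moves the arm, as the interface text tells. Its arguments: {"type":"object","properties":{"moves":{"type":"string"}},"required":["moves"]}

```bash
mkdir -p pics
cat > h.py <<'E'
import numpy as np, cv2
from cell import *
def K(m):
    f=200/np.tan(np.radians(m["fov_y"])/2); return np.array([[f,0,m["cx"]],[0,f,m["cy"]],[0,0,1.]]),np.array([m["k1"],0,0,0.])
def world(m,u,v,d):
    k,D=K(m); p=cv2.undistortPoints(np.array([[[u,v]]],float),k,D)[0,0]
    return (np.linalg.inv(m["camera_from_world"])@[p[0]*d,p[1]*d,d,1])[:3]
def proj(m,P):
    k,D=K(m); T=np.array(m["camera_from_world"]); return cv2.projectPoints(np.atleast_2d(P).astype(float),cv2.Rodrigues(T[:3,:3])[0],T[:3,3],k,D)[0][:,0]
def save(n,img,crop=None,s=1):
    if crop: a,b,c,d=crop; img=img[a:b,c:d]
    cv2.imwrite("pics/"+n,cv2.resize(img[:,:,::-1],None,fx=s,fy=s,interpolation=cv2.INTER_CUBIC))
E
python3 - <<'E'
from h import *
print(read_state())
for c in("scene","top"):
    im,d=grab_frame(c);save(c+"0.png",im);m=camera_model(c);print(c,m)
    np.savez(c+"0.npz",im=im,d=d)
    for q in("knob_grip","rider_mark","needle_tip","tilt_stage","rack_centre"):
        for r in look_for(q,c)[:3]:
            v,u=r["centre"][0]*400,r["centre"][1]*640
            z=d[min(int(v),399),min(int(u),639)];print(q,r["score"],round(u),round(v),world(m,u,v,z).round(3))
E
```

```text
{'t': 0.0, 'joint_positions': array([ 1.06300200e+00,  1.51031308e-01,  1.43799548e+00, -9.92016817e-06,
        1.55380796e+00, -1.34008629e-01]), 'dq': array([ 0.00080586, -0.00017265, -0.00075602,  0.00019521,  0.0008508 ,
        0.00151873]), 'joint_efforts': array([ 2.74417966e-03, -7.13040519e+01, -5.70888305e+01,  2.12342038e-04,
        8.38235545e-03,  3.66912388e-05]), 'tcp_pos': array([0.20997149, 0.53527003, 0.40406722]), 'tool_rot': array([-1.91185757e-04,  1.85806631e-01,  9.82586134e-01, -5.90907514e-04]), 'force': array([-0.11805917,  0.07835961, -0.52766554]), 'ft_torque': array([ 0.02706541,  0.04516832, -0.03935032]), 'grasp_force': 0.0, 'opening': 0.08539251002274455}
scene {'fov_y': 49.95668451546923, 'cx': 318.4533206787729, 'cy': 200.62356646173308, 'k1': -0.030417257503313925, 'camera_from_world': array([[ 0.7599288 , -0.64991055, -0.01115771, -0.24421619],
       [-0.49492472, -0.56740831, -0.65810131,  0.5362073 ],
       [ 0.42137601,  0.50563236, -0.75284671,  0.55223013],
       [ 0.        ,  0.        ,  0.        ,  1.        ]])}
knob_grip 0.77 310 2
[... 410 characters left out ...]
5547208, 'k1': -0.015795464252493677, 'camera_from_world': array([[ 0.0145663 , -0.99968568, -0.02040506,  0.29435736],
       [-0.99605964, -0.01272197, -0.08776875,  0.5730102 ],
       [ 0.08748157,  0.02160312, -0.99593186,  0.88686468],
       [ 0.        ,  0.        ,  0.        ,  1.        ]])}
knob_grip 0.66 332 221 [0.515 0.255 0.157]
rider_mark 0.62 278 169 [0.648 0.388 0.001]
rider_mark 0.19 330 177 [0.618 0.257 0.089]
needle_tip 0.92 327 170 [0.635 0.265 0.081]
needle_tip 0.3 279 173 [0.62  0.373 0.122]
tilt_stage 0.96 324 187 [0.603 0.27  0.016]
tilt_stage 0.48 336 153 [0.663 0.248 0.138]
rack_centre 0.85 255 137 [0.729 0.447 0.008]
rack_centre 0.78 337 152 [0.658 0.246 0.168]
```

Run:
```python
from h import *
a=np.load("scene0.npz")["im"];b=np.load("top0.npz")["im"]
A=cv2.resize(a[120:300,220:460],None,fx=3.3,fy=3.3,interpolation=2)
save("crop_s.png",A)
save("crop_t.png",b,(90,280,210,430),3.5)
```

```text
(no output)
```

View pics/scene0.png

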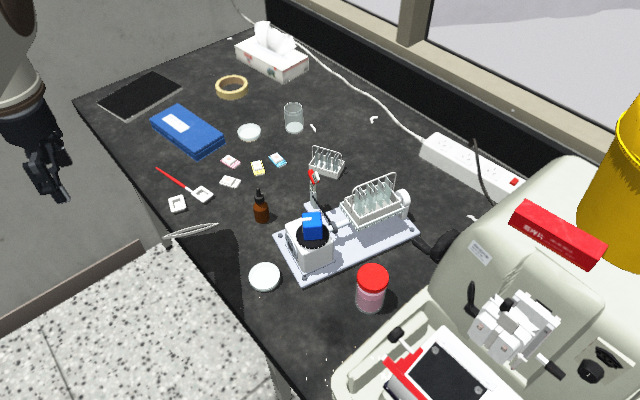

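View pics/crop_s.png

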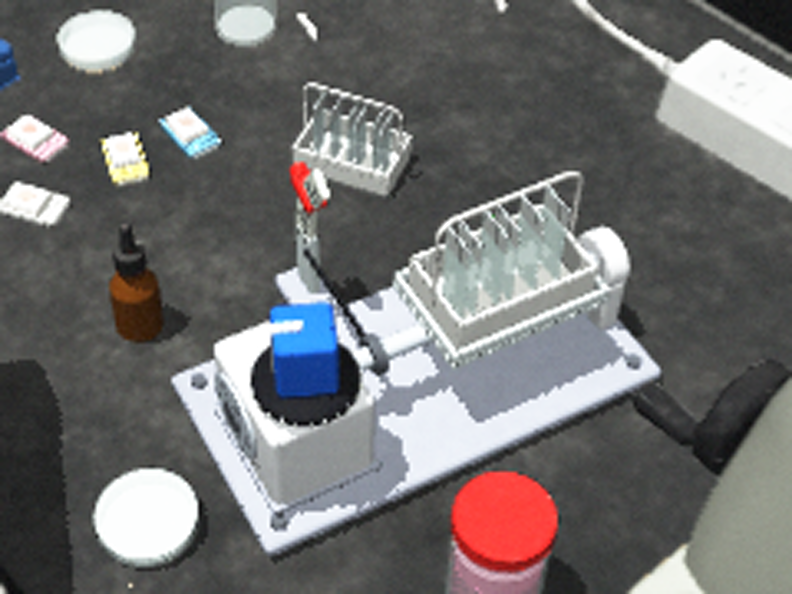

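View pics/crop_t.png

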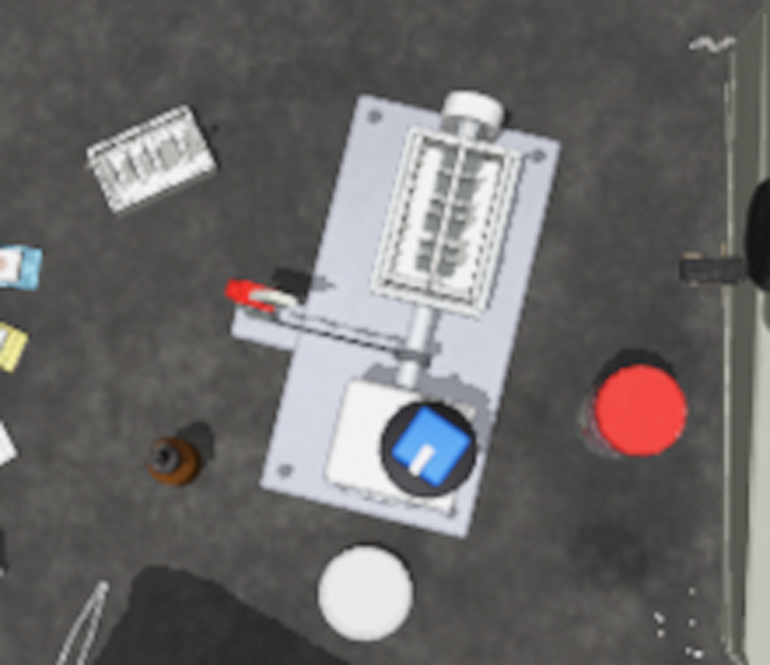

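The scene has one blue knob at crop_t (432,446). There are two racks: the small one stands loose at top px (254,136), and the larger one sits in the tray at (338,152). The larger rack fits the task, because only it rides on the platform. The red rider is at scene px ~(312,176), and the needle is level.

```bash
cat >> h.py <<'E'
def onplane(m,u,v,z):
    k,D=K(m); p=cv2.undistortPoints(np.array([[[u,v]]],float),k,D)[0,0]
    R=np.linalg.inv(m["camera_from_world"]); d=R[:3,:3]@[p[0],p[1],1]; o=R[:3,3]; return o+d*(z-o[2])/d[2]
E
python3 - <<'E'
from h import *
from scipy.spatial.transform import Rotation as Ro
f=np.load("top0.npz");im,d=f["im"],f["d"];m=camera_model("top")
c=lambda u,v:(u/3.5+210,v/3.5+90)
C=[onplane(m,*c(*p),.008) for p in [(360,95),(560,143),(466,537),(262,487)]]
for x in C: print(x.round(4))
print("len",[np.linalg.norm(C[i]-C[(i+1)%4]).round(4) for i in range(4)])
ax=(C[0]+C[1]-C[2]-C[3])[:2];yaw=np.arctan2(ax[1],ax[0]);print("yaw",yaw)
# knob top by colour
def blob(im,d,m,lo,hi,n,con=None):
    h=cv2.cvtColor(im,cv2.COLOR_RGB2HSV);k=cv2.inRange(h,lo,hi);k[:, :]=k
    k2=np.zeros_like(k);a,b,e,g=con;k2[a:b,e:g]=k[a:b,e:g];return k2
k=blob(im,d,m,(100,120,60),(130,255,255),0,(190,250,300,370))
v,u=np.nonzero(k);P=np.array([world(m,a,b,d[b,a]) for a,b in zip(u,v) if d[b,a]>0])
T=P[P[:,2]>.148];print(len(P),len(T),T.mean(0),P[:,2].max())
r=cv2.minAreaRect(T[:,:2].astype(np.float32)*1000);print("knob rect",r)
# black skirt
for r0,r1 in(((0.,0,0),0),): pass
mm,dd=camera_model("scene"),np.load("scene0.npz")
k=blob(dd["im"],0,0,(100,120,60),(130,255,255),0,(200,260,290,340));v,u=np.nonzero(k)
P=np.array([world(mm,a,b,dd["d"][b,a]) for a,b in zip(u,v)]);T=P[(P[:,2]>.150)];print("scene",len(T),np.median(T,0),cv2.minAreaRect(T[:,:2].astype(np.float32)*1000))
s=read_state();q=s["tool_rot"];R=Ro.from_quat(np.roll(q,-1)).as_matrix();print("tool R",R.round(3))
E
```

```text
[0.7824 0.3008 0.008 ]
[0.7482 0.1558 0.008 ]
[0.4644 0.2216 0.008 ]
[0.4974 0.3662 0.008 ]
len [np.float64(0.149), np.float64(0.2913), np.float64(0.1483), np.float64(0.2924)]
yaw -0.2268205977463305
276 247 [0.52292731 0.25339043 0.15567473] 0.15982116948045777
knob rect ((521.8078002929688, 254.22323608398438), (35.680076599121094, 35.52845764160156), 55.16468811035156)
scene 266 [0.52269728 0.24879328 0.15409273] ((383.052734375, 60.96635437011719), (508.808349609375, 36.01502990722656), 53.80112075805664)
tool R [[-0.931  0.365 -0.   ]
 [ 0.365  0.931 -0.   ]
 [-0.    -0.    -1.   ]]
```

>>> move_arm(moves="-1 -0.4 0 0 0 -0.03 8.5;-3 -1.1 0 0 0 -0.1 8.5;-6 -2.3 0 0 0 -0.2 8.5;-9.5 -3.6 0 0 0 -0.32 8.5;-13 -4.9 0 0 0 -0.44 8.5;-17 -6.4 0 0 0 -0.57 8.5;-21 -7.9 0 0 0 -0.71 8.5;-25 -9.4 0 0 0 -0.85 8.5;-29 -10.9 0 0 0 -0.98 8.5;-32.5 -12.3 0 0 0 -1.1 8.5;-35.5 -13.4 0 0 0 -1.2 8.5;-37.5 -14.1 0 0 0 -1.27 8.5;-38.8 -14.6 0 0 0 -1.31 8.5;-39.4 -14.9 0 0 0 -1.333 8.5;-39.4 -14.9 0 0 0 -1.333 8.5;-39.4 -14.9 0 0 0 -1.333 8.5")

```text
t: 2.2
tcp_pos: [0.5222, 0.2528, 0.4047]
tool_rot: [-0.0, -0.461, 0.887, 0.0]
force: [-0.4, -0.9, -0.2]
opening: 0.0848
grasp_force: 0.0
```

Run:
```python
from h import *
s=read_state();print(s["t"],s["joint_positions"].round(3),s["tcp_pos"],s["tool_rot"])
m=camera_model("wrist");im,d=grab_frame("wrist");np.savez("w1.npz",im=im,d=d);save("w1.png",im)
h=cv2.cvtColor(im,cv2.COLOR_RGB2HSV);k=cv2.inRange(h,(100,120,60),(130,255,255))
v,u=np.nonzero(k);P=np.array([world(m,a,b,d[b,a]) for a,b in zip(u,v) if d[b,a]>0])
T=P[(abs(P[:,2]-.155)<.006)&(np.hypot(P[:,0]-.52,P[:,1]-.25)<.05)];print(len(P),len(T))
if len(T):print(T.mean(0),cv2.minAreaRect(T[:,:2].astype(np.float32)*1000))
k=cv2.inRange(h,(0,150,80),(8,255,255))|cv2.inRange(h,(172,150,80),(180,255,255));v,u=np.nonzero(k)
P=np.array([world(m,a,b,d[b,a]) for a,b in zip(u,v)]);
P=P[np.hypot(P[:,0]-.63,P[:,1]-.38)<.08] if len(P) else P;print("red w",len(P),P.mean(0) if len(P) else "")
# rider in scene
f=np.load("scene0.npz");im,d=f["im"],f["d"];m=camera_model("scene");h=cv2.cvtColor(im,cv2.COLOR_RGB2HSV)
k=cv2.inRange(h,(0,150,80),(8,255,255))|cv2.inRange(h,(172,150,80),(180,255,255))
a=np.zeros_like(k);a[160:195,295:330]=k[160:195,295:330];v,u=np.nonzero(a)
P=np.array([world(m,x,y,d[y,x]) for x,y in zip(u,v)])
P=P[P[:,2]>.05]
# stage frame: origin from plate mid-axis
e=np.array([np.cos(-.2268),np.sin(-.2268)]);n=np.array([-e[1],e[0]]);c=np.array([.6231,.2611])
L=np.c_[(P[:,:2]-c)@e,(P[:,:2]-c)@n,P[:,2]];print("red",len(P),np.percentile(L,[5,50,95],axis=0).round(4))
print("knob local",(np.array([.5225,.2535])-c)@e,(np.array([.5225,.2535])-c)@n)
print(np.degrees(np.arctan2(np.median(L[:,2])-.066,np.median(L[:,1]))))
```

```text
2.2 [ 0.318  0.161  1.425  0.     1.555 -2.211] [0.52222511 0.25282627 0.40467567] [-6.37895693e-05 -4.61006055e-01  8.87396986e-01  4.52335787e-05]
2483 1906
[0.52229312 0.25056178 0.15505777] ((522.4979858398438, 252.26942443847656), (35.02505111694336, 35.776039123535156), 55.70310974121094)
red w 148 [0.61454272 0.36609515 0.11538847]
red 55 [[-0.0339  0.0868  0.1069]
 [-0.031   0.1054  0.1154]
 [-0.0228  0.1134  0.1213]]
knob local -0.09631478744729445 -0.030026350410639266
25.11673833717517
```

View pics/w1.png

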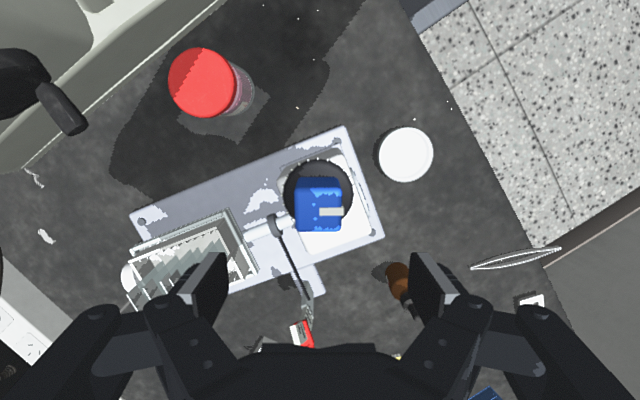

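The picture shows the knob at px (318,203), square to the fingers and midway between them. I'll go down and close.

>>> move_arm(moves="0 0 0.8 0 0 0 8.5;0 0 2.5 0 0 0 8.5;0 0 4.5 0 0 0 8.5;0 0 6.5 0 0 0 8.5;0 0 8.5 0 0 0 8.5;0 0 10 0 0 0 8.5;0 0 10.8 0 0 0 8.5;0 0 11.1 0 0 0 8.5;0 0 11.1 0 0 0 5;0 0 11.1 0 0 0 2.5;0 0 11.1 0 0 0 2.5;0 0 11.1 0 0 0 2.5;0 0 11.1 0 0 0 2.5;0 0 11.1 0 0 0 2.5")

```text
t: 3.65
tcp_pos: [0.5224, 0.2528, 0.2945]
tool_rot: [0.0, -0.461, 0.887, -0.0]
force: [-2.5, 0.3, 7.0]
opening: 0.0351
grasp_force: 60.4
```

Run:
```python
from h import *
s=read_state();print(s["t"],s["joint_positions"].round(3),s["tcp_pos"],s["force"],s["ft_torque"],s["opening"],s["grasp_force"])
m=camera_model("top");e=np.array([np.cos(-.2268),np.sin(-.2268)]);n=np.array([-e[1],e[0]]);c=np.array([.6231,.2611])
for u,v,z in((422,330,.078),(410,375,.078),(400,440,.094),(328,480,.094),(365,380,.094),(452,512,.094)):
    p=onplane(m,u/3.5+210,v/3.5+90,z)[:2]-c;print(u,v,(p@e).round(4),(p@n).round(4))
```

```text
3.65 [ 0.318  0.222  1.58   0.     1.339 -2.212] [0.52237661 0.25279647 0.29448584] [-2.53593474  0.26044303  6.95828373] [ 0.04530689  0.38376609 -0.00126674] 0.03513530840471743 60.42637646198273
422 330 -0.0198 -0.0096
410 375 -0.0507 -0.0089
400 440 -0.0946 -0.0126
328 480 -0.1306 0.0263
365 380 -0.0623 0.0185
452 512 -0.1315 -0.0558
```

Gripped at 35 mm, with 60 N on the pads. First clockwise stroke.

>>> move_arm(moves="0 0 0 0 0 0.04 2.5;0 0 0 0 0 0.13 2.5;0 0 0 0 0 0.26 2.5;0 0 0 0 0 0.39 2.5;0 0 0 0 0 0.52 2.5;0 0 0 0 0 0.65 2.5;0 0 0 0 0 0.78 2.5;0 0 0 0 0 0.91 2.5;0 0 0 0 0 1.04 2.5;0 0 0 0 0 1.17 2.5;0 0 0 0 0 1.3 2.5;0 0 0 0 0 1.43 2.5;0 0 0 0 0 1.56 2.5;0 0 0 0 0 1.69 2.5;0 0 0 0 0 1.82 2.5;0 0 0 0 0 1.95 2.5;0 0 0 0 0 2.08 2.5;0 0 0 0 0 2.21 2.5;0 0 0 0 0 2.31 2.5;0 0 0 0 0 2.35 2.5")

```text
t: 5.65
tcp_pos: [0.5222, 0.2525, 0.2944]
tool_rot: [0.0, 0.642, 0.766, -0.0]
force: [-5.8, -3.3, 9.0]
opening: 0.0355
grasp_force: 61.0
```

>>> move_arm(moves="0 0 0 0 0 0.04 2.5;0 0 0 0 0 0.13 2.5;0 0 0 0 0 0.26 2.5;0 0 0 0 0 0.39 2.5;0 0 0 0 0 0.52 2.5;0 0 0 0 0 0.65 2.5;0 0 0 0 0 0.78 2.5;0 0 0 0 0 0.91 2.5;0 0 0 0 0 1.04 2.5;0 0 0 0 0 1.17 2.5;0 0 0 0 0 1.3 2.5;0 0 0 0 0 1.43 2.5;0 0 0 0 0 1.56 2.5;0 0 0 0 0 1.69 2.5;0 0 0 0 0 1.82 2.5;0 0 0 0 0 1.95 2.5;0 0 0 0 0 2.08 2.5;0 0 0 0 0 2.21 2.5;0 0 0 0 0 2.31 2.5;0 0 0 0 0 2.35 2.5")

```text
t: 7.65
tcp_pos: [0.5221, 0.2529, 0.2945]
tool_rot: [-0.0, 0.955, -0.297, -0.0]
force: [-5.8, 0.3, 8.5]
opening: 0.0351
grasp_force: 60.9
```

Run:
```python
from h import *
s=read_state();print(s["t"],s["joint_positions"].round(3),s["tcp_pos"],s["force"],s["ft_torque"],s["opening"],s["grasp_force"])
im,d=grab_frame("scene");np.savez("s2.npz",im=im,d=d);save("s2.png",im,(150,260,270,420),5)
```

```text
7.65 [0.318 0.222 1.58  0.    1.34  2.492] [0.52212299 0.2528531  0.29447362] [-5.75312507  0.28346386  8.45182626] [0.14167603 1.05032658 0.06791829] 0.03514349182944911 60.92029094696045
```

View pics/s2.png

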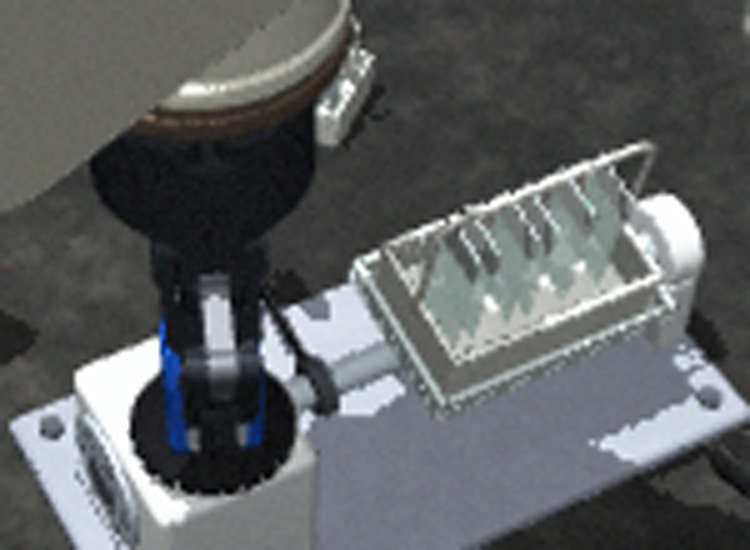

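Stroke done with no slip, and the platform follows. Now I'll open, raise, wind back 3/4 turn and look.

>>> move_arm(moves="0 0 0 0 0 0 8.5;0 0 0 0 0 0 8.5;0 0 0 0 0 0 8.5;0 0 -1 0 0 0 8.5;0 0 -3 0 0 0 8.5;0 0 -6 0 0 -0.05 8.5;0 0 -9 0 0 -0.18 8.5;0 0 -10.6 0 0 -0.32 8.5;0 0 -11 0 0 -0.46 8.5;0 0 -11 0 0 -0.6 8.5;0 0 -11 0 0 -0.74 8.5;0 0 -11 0 0 -0.88 8.5;0 0 -11 0 0 -1.02 8.5;0 0 -11 0 0 -1.16 8.5;0 0 -11 0 0 -1.3 8.5;0 0 -11 0 0 -1.44 8.5;0 0 -11 0 0 -1.58 8.5;0 0 -11 0 0 -1.72 8.5;0 0 -11 0 0 -1.86 8.5;0 0 -11 0 0 -2 8.5")

```text
t: 9.7
tcp_pos: [0.5223, 0.2526, 0.4045]
tool_rot: [0.0, 0.763, 0.647, 0.0]
force: [-0.4, -0.6, 0.1]
opening: 0.0851
grasp_force: 0.0
```

>>> move_arm(moves="0 0 0 0 0 -0.14 8.5;0 0 0 0 0 -0.28 8.5;0 0 0 0 0 -0.42 8.5;0 0 0 0 0 -0.56 8.5;0 0 0 0 0 -0.7 8.5;0 0 0 0 0 -0.84 8.5;0 0 0 0 0 -0.98 8.5;0 0 0 0 0 -1.12 8.5;0 0 0 0 0 -1.26 8.5;0 0 0 0 0 -1.4 8.5;0 0 0 0 0 -1.54 8.5;0 0 0 0 0 -1.68 8.5;0 0 0 0 0 -1.82 8.5;0 0 0 0 0 -1.96 8.5;0 0 0 0 0 -2.1 8.5;0 0 0 0 0 -2.24 8.5;0 0 0 0 0 -2.38 8.5;0 0 0 0 0 -2.52 8.5;0 0 0 0 0 -2.64 8.5;0 0 0 0 0 -2.71 8.5")

```text
t: 11.7
tcp_pos: [0.5223, 0.2526, 0.4045]
tool_rot: [0.0, -0.468, 0.884, -0.0]
force: [-0.7, -0.3, 0.3]
opening: 0.0847
grasp_force: 0.0
```

Run:
```python
from h import *
s=read_state();print(s["t"],s["joint_positions"].round(3),s["tcp_pos"],s["force"])
m=camera_model("wrist");im,d=grab_frame("wrist");np.savez("w3.npz",im=im,d=d)
h=cv2.cvtColor(im,cv2.COLOR_RGB2HSV);k=cv2.inRange(h,(100,120,60),(130,255,255))
v,u=np.nonzero(k);P=np.array([world(m,a,b,d[b,a]) for a,b in zip(u,v) if d[b,a]>0])
T=P[(abs(P[:,2]-.155)<.006)&(np.hypot(P[:,0]-.52,P[:,1]-.25)<.05)]
print(T.mean(0),cv2.minAreaRect(T[:,:2].astype(np.float32)*1000))
i2,d2=grab_frame("scene");np.savez("s3.npz",im=i2,d=d2)
A=cv2.resize(im[200:360,220:380],(400,400),interpolation=2);B=cv2.resize(i2[150:250,270:370],(400,400),interpolation=2)
save("c3.png",np.hstack([A,B]))
```

```text
11.7 [ 0.318  0.161  1.425 -0.     1.554 -2.227] [0.52230613 0.25264198 0.40448941] [-0.70335379 -0.32468344  0.30131479]
[0.52228777 0.25206318 0.15511645] ((522.5482788085938, 252.15419006347656), (35.28866195678711, 35.89974594116211), 54.49781799316406)
```

View pics/c3.png

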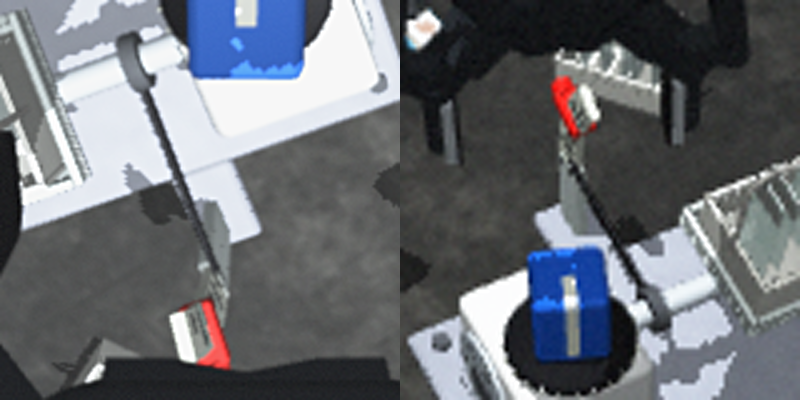

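Run:
```python
from h import *
from scipy.spatial.transform import Rotation as Ro
s=read_state();m=camera_model("wrist");W=np.linalg.inv(m["camera_from_world"])
T=np.eye(4);T[:3,:3]=Ro.from_quat(np.roll(s["tool_rot"],-1)).as_matrix();T[:3,3]=s["tcp_pos"]
C=np.linalg.inv(T)@W;np.save("cam_in_tool.npy",C);print(C.round(3),m["fov_y"])
e=np.array([.974,-.225,0]);z=np.array([0,0,1.]);tgt=np.array([.6145,.366,.10])
for el,dist in((45,.3),(35,.3)):
  for flip in(1,-1):
    a=np.radians(el);look=e*np.cos(a)-z*np.sin(a);pos=tgt-look*dist
    right=np.cross(look,z);right/=np.linalg.norm(right);down=np.cross(look,right)
    R=np.c_[flip*right,flip*down,look];G=np.eye(4);G[:3,:3]=R;G[:3,3]=pos
    N=G@np.linalg.inv(C);D=np.linalg.inv(T)@N
    tip=N[:3,3]+.173*N[:3,2]
    print(el,flip,"tcp",N[:3,3].round(3),"toolx",N[:3,0].round(2),"z",N[:3,2].round(2),"tip",tip.round(3),"shift cm",(D[:3,3]*100).round(1),"rv",Ro.from_matrix(D[:3,:3]).as_rotvec().round(3))
f=np.load("w3.npz");im,d=f["im"],f["d"]
h=cv2.cvtColor(im,cv2.COLOR_RGB2HSV);k=cv2.inRange(h,(0,150,80),(8,255,255))|cv2.inRange(h,(172,150,80),(180,255,255));v,u=np.nonzero(k)
n=np.array([.225,.974,0]);c=np.array([.6231,.2611,0])-.010*n
P=np.array([world(m,x,y,d[y,x])-c for x,y in zip(u,v)]);P=P[np.abs(P[:,2]-.12)<.025]
L=np.c_[P@e,P@n,P[:,2]-.066];L=L[(L[:,1]>.08)&(L[:,1]<.14)]
print("rider",np.percentile(L,[5,50,95],axis=0).round(4));r=np.hypot(L[:,1],L[:,2]);t=np.arctan2(L[:,2],L[:,1]);print(np.percentile(r,[3,50,97]),np.percentile(t,[3,25,50,75,97]))
# needle: dark px
g=h[:,:,2];vv,uu=np.nonzero(g[240:330,280:312]<75);P=np.array([world(m,x+280,y+240,d[y+240,x+280])-c for x,y in zip(uu,vv)])
L=np.c_[P@e,P@n,P[:,2]-.066];q=(L[:,2]>-.005)&(L[:,1]>.03)&(L[:,1]<.1)&(abs(L[:,0]+.03)<.02);L=L[q]
print("needle",len(L),L.mean(0),np.percentile(np.arctan2(L[:,2],L[:,1]),[10,50,90]),np.polyfit(L[:,1],L[:,2],1))
```

```text
[[ 0.    -0.96  -0.279  0.07 ]
 [ 1.    -0.     0.    -0.   ]
 [-0.    -0.279  0.96   0.03 ]
 [ 0.     0.     0.     1.   ]] 65.86942140888064
45 1 tcp [0.349 0.427 0.265] toolx [ 0.47 -0.11  0.88] z [ 0.85 -0.2  -0.48] tip [0.497 0.393 0.182] shift cm [-4.6 24.1 13.9] rv [ 1.024  0.698 -1.731]
45 -1 tcp [0.454 0.404 0.372] toolx [-0.85  0.2  -0.48] z [ 0.47 -0.11 -0.88] tip [0.535 0.385 0.221] shift cm [-8.6 14.2  3.2] rv [ 0.301 -0.439  1.171]
35 1 tcp [0.325 0.432 0.216] toolx [ 0.31 -0.07  0.95] z [ 0.92 -0.21 -0.32] tip [0.485 0.396 0.16 ] shift cm [-3.7 26.4 18.9] rv [ 1.185  0.808 -1.655]
35 -1 tcp [0.41  0.414 0.339] toolx [-0.76  0.18 -0.63] z [ 0.61 -0.14 -0.78] tip [0.515 0.389 0.205] shift cm [-6.9 18.4  6.5] rv [ 0.405 -0.592  1.15 ]
rider [[-0.0337  0.0972  0.0423]
 [-0.0323  0.1112  0.0492]
 [-0.0259  0.1192  0.0537]]
[0.10557524 0.12164648 0.13088112] [0.38014991 0.41273401 0.42262158 0.42736979 0.43637572]
needle 124 [-0.03580075  0.06543222  0.0150637 ] [0.19684989 0.2248927  0.27769987] [0.17287137 0.00375234]
```

Estimates are needle ≈0.17 and rider ≈0.38. The second stroke will be 4.4 rad, then a close look from an oblique view.

>>> move_arm(moves="0 0 0.8 0 0 0 8.5;0 0 2.5 0 0 0 8.5;0 0 4.5 0 0 0 8.5;0 0 6.5 0 0 0 8.5;0 0 8.5 0 0 0 8.5;0 0 10 0 0 0 8.5;0 0 10.8 0 0 0 8.5;0 0 11.1 0 0 0 8.5;0 0 11.1 0 0 0 5;0 0 11.1 0 0 0 2.5;0 0 11.1 0 0 0 2.5;0 0 11.1 0 0 0 2.5;0 0 11.1 0 0 0 2.5;0 0 11.1 0 0 0 2.5")

```text
t: 13.2
tcp_pos: [0.5224, 0.2528, 0.2935]
tool_rot: [0.0, -0.466, 0.885, -0.0]
force: [-2.2, -0.5, 5.4]
opening: 0.0355
grasp_force: 60.2
```

>>> move_arm(moves="0 0 0 0 0 0.04 2.5;0 0 0 0 0 0.13 2.5;0 0 0 0 0 0.26 2.5;0 0 0 0 0 0.39 2.5;0 0 0 0 0 0.52 2.5;0 0 0 0 0 0.65 2.5;0 0 0 0 0 0.78 2.5;0 0 0 0 0 0.91 2.5;0 0 0 0 0 1.04 2.5;0 0 0 0 0 1.17 2.5;0 0 0 0 0 1.3 2.5;0 0 0 0 0 1.43 2.5;0 0 0 0 0 1.56 2.5;0 0 0 0 0 1.69 2.5;0 0 0 0 0 1.82 2.5;0 0 0 0 0 1.95 2.5;0 0 0 0 0 2.08 2.5;0 0 0 0 0 2.21 2.5;0 0 0 0 0 2.31 2.5;0 0 0 0 0 2.35 2.5")

```text
t: 15.2
tcp_pos: [0.5222, 0.2525, 0.2935]
tool_rot: [0.0, 0.638, 0.77, -0.0]
force: [-4.0, -4.5, 7.7]
opening: 0.0351
grasp_force: 60.8
```

>>> move_arm(moves="0 0 0 0 0 0.04 2.5;0 0 0 0 0 0.13 2.5;0 0 0 0 0 0.26 2.5;0 0 0 0 0 0.39 2.5;0 0 0 0 0 0.52 2.5;0 0 0 0 0 0.65 2.5;0 0 0 0 0 0.78 2.5;0 0 0 0 0 0.91 2.5;0 0 0 0 0 1.04 2.5;0 0 0 0 0 1.17 2.5;0 0 0 0 0 1.3 2.5;0 0 0 0 0 1.43 2.5;0 0 0 0 0 1.56 2.5;0 0 0 0 0 1.69 2.5;0 0 0 0 0 1.82 2.5;0 0 0 0 0 1.93 2.5;0 0 0 0 0 2.01 2.5;0 0 0 0 0 2.05 2.5;0 0 0 0 0 2.05 2.5")

```text
t: 17.1
tcp_pos: [0.5221, 0.2528, 0.2935]
tool_rot: [-0.0, 0.989, -0.145, -0.0]
force: [-6.2, -0.5, 7.6]
opening: 0.0351
grasp_force: 60.8
```

>>> move_arm(moves="0 0 0 0 0 0 8.5;0 0 0 0 0 0 8.5;0 0 0 0 0 0 8.5;0 0 -1 0 0 0 8.5;0 0 -3 0 0 0 8.5;0 0 -6 0 0 -0.05 8.5;0 0 -9 0 0 -0.18 8.5;0 0 -10.6 0 0 -0.32 8.5;0 0 -11 0 0 -0.46 8.5;0 0 -11 0 0 -0.6 8.5;0 0 -11 0 0 -0.74 8.5;0 0 -11 0 0 -0.88 8.5;0 0 -11 0 0 -1.02 8.5;0 0 -11 0 0 -1.16 8.5;0 0 -11 0 0 -1.3 8.5;0 0 -11 0 0 -1.44 8.5;0 0 -11 0 0 -1.5 8.5;0 0 -11 0 0 -1.571 8.5;0 0 -11 0 0 -1.571 8.5")

```text
t: 19.0
tcp_pos: [0.5223, 0.2526, 0.4034]
tool_rot: [0.0, 0.801, 0.598, 0.0]
force: [-0.4, -0.0, 0.1]
opening: 0.0848
grasp_force: 0.0
```

Run:
```python
from h import *
from scipy.spatial.transform import Rotation as Ro
s=read_state();print(s["t"],s["joint_positions"].round(3),s["tcp_pos"]);C=np.load("cam_in_tool.npy")
T=np.eye(4);T[:3,:3]=Ro.from_quat(np.roll(s["tool_rot"],-1)).as_matrix();T[:3,3]=s["tcp_pos"]
e=np.array([.974,-.225,0]);z=np.array([0,0,1.]);tgt=np.array([.6145,.366,.10])
for el in(35,25):
    a=np.radians(el);look=e*np.cos(a)-z*np.sin(a);pos=tgt-look*.3
    right=np.cross(look,z);right/=np.linalg.norm(right);down=np.cross(look,right)
    G=np.eye(4);G[:3,:3]=np.c_[-right,-down,look];G[:3,3]=pos
    N=G@np.linalg.inv(C);D=np.linalg.inv(T)@N
    print(el,"tcp",N[:3,3].round(3),"z",N[:3,2].round(2),"shift cm",(D[:3,3]*100).round(1),"rv",Ro.from_matrix(D[:3,:3]).as_rotvec().round(3))
```

```text
19.0 [ 0.318  0.162  1.427 -0.     1.552  0.605] [0.52232696 0.25264852 0.4034178 ]
35 tcp [0.41  0.414 0.339] z [ 0.61 -0.14 -0.78] shift cm [ 12.2 -15.3   6.4] rv [-0.549 -0.518 -1.563]
25 tcp [0.373 0.422 0.299] z [ 0.73 -0.17 -0.66] shift cm [ 12.  -19.2  10.4] rv [-0.689 -0.65  -1.522]
```

>>> move_arm(moves="0.6 -0.8 0.1 -0.03 -0.03 -0.08 8.5;1.5 -1.9 0.3 -0.069 -0.065 -0.195 8.5;2.5 -3.2 0.6 -0.11 -0.104 -0.313 8.5;3.7 -4.6 1 -0.165 -0.155 -0.469 8.5;4.9 -6.1 1.6 -0.22 -0.207 -0.625 8.5;6.1 -7.6 2.4 -0.275 -0.259 -0.78 8.5;7.3 -9.2 3.2 -0.33 -0.311 -0.938 8.5;8.5 -10.7 4 -0.384 -0.363 -1.094 8.5;9.8 -12.2 4.8 -0.439 -0.414 -1.25 8.5;10.9 -13.6 5.6 -0.488 -0.46 -1.39 8.5;11.8 -14.8 6.2 -0.53 -0.5 -1.51 8.5;12.2 -15.3 6.4 -0.549 -0.518 -1.563 8.5;12.2 -15.3 6.4 -0.549 -0.518 -1.563 8.5;12.2 -15.3 6.4 -0.549 -0.518 -1.563 8.5")

```text
t: 20.4
tcp_pos: [0.4104, 0.4131, 0.3391]
tool_rot: [0.329, 0.109, 0.937, -0.038]
force: [0.1, 0.5, 0.1]
opening: 0.0851
grasp_force: 0.0
```

Run:
```python
from h import *
s=read_state();print(s["t"],s["joint_positions"].round(3),s["tcp_pos"])
m=camera_model("wrist");im,d=grab_frame("wrist");np.savez("w4.npz",im=im,d=d,M=m["camera_from_world"])
im=im[::-1,::-1];save("w4.png",im,(80,310,180,480),2.5)
```

```text
20.4 [ 0.794  0.13   1.662 -0.659  1.06  -0.299] [0.41044218 0.41306985 0.33913026]
```

View pics/w4.png

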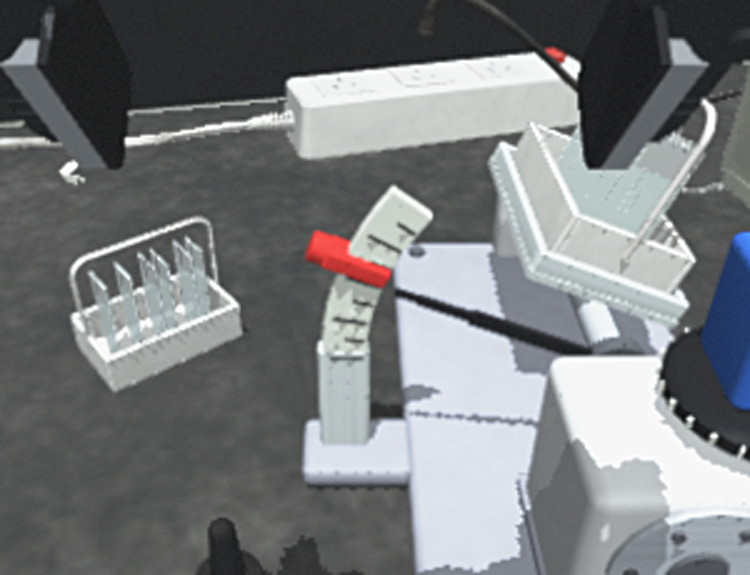

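The view shows the needle tip at crop (397,290). It sits just below the rider's inner edge, which is at about (387,277), so a small amount remains. I'll measure it.

```bash
cat > meas.py <<'E'
from h import *
import sys
f=np.load(sys.argv[1]);im,d=f["im"],f["d"];m=camera_model("wrist");m["camera_from_world"]=f["M"]
h=cv2.cvtColor(im,cv2.COLOR_RGB2HSV)
e=np.array([.974,-.225,0]);n=np.array([.225,.974,0]);c=np.array([.6231,.2611,.066])-.010*n*[1,1,0]
def loc(u,v,dd): 
    P=world(m,u,v,dd)-c; return P@e,P@n,P[2]
def sel(k,box):
    v,u=np.nonzero(k);L=np.array([(*loc(a,b,d[b,a]),a,b) for a,b in zip(u,v) if d[b,a]>0])
    q=(L[:,0]>-.05)&(L[:,0]<-.01)&(L[:,1]>box[0])&(L[:,1]<box[1])&(L[:,2]>0)&(L[:,2]<.09);return L[q]
R=sel(cv2.inRange(h,(0,140,60),(8,255,255))|cv2.inRange(h,(172,140,60),(180,255,255)),(.08,.15))
N=sel(cv2.inRange(h,(0,0,0),(180,255,80)),(.02,.105))
for nm,L in(("rider",R),("needle",N)):
    print(nm,len(L),"pct e,lat,z",np.percentile(L[:,:3],[5,50,95],axis=0).round(4).tolist(),"r",np.hypot(L[:,1],L[:,2]).min().round(4),np.hypot(L[:,1],L[:,2]).max().round(4))
    print("  line",np.polyfit(L[:,1],L[:,2],1).round(4),"ang pct",np.percentile(np.arctan2(L[:,2],L[:,1]),[2,25,50,75,98]).round(4))
print("needle px",N[:,3:].min(0),N[:,3:].max(0))
x,y=N[np.argmax(N[:,1]),3:].astype(int);print("tip",x,y,loc(x,y,d[y,x]))
E
python3 - <<'E'
from h import *
im=np.load("w4.npz")["im"][::-1,::-1];save("w4z.png",im,(165,215,295,365),11)
E
python3 meas.py w4.npz
```

```text
rider 340 pct e,lat,z [[-0.0355, 0.0991, 0.0414], [-0.0335, 0.1151, 0.0493], [-0.0257, 0.1255, 0.056]] r 0.1056 0.1372
  line [4.289e-01 2.000e-04] ang pct [0.3651 0.3897 0.4109 0.4228 0.4355]
needle 346 pct e,lat,z [[-0.038, 0.0239, 0.0091], [-0.0371, 0.0517, 0.0207], [-0.0354, 0.0894, 0.0356]] r 0.022 0.1163
  line [ 4.082e-01 -4.000e-04] ang pct [0.3011 0.3575 0.3815 0.4044 0.4632]
needle px [228. 178.] [308. 227.]
tip 308 223 (np.float64(-0.032390482477029074), np.float64(0.10115017727163692), np.float64(0.05749503068793588))
```

View pics/w4z.png

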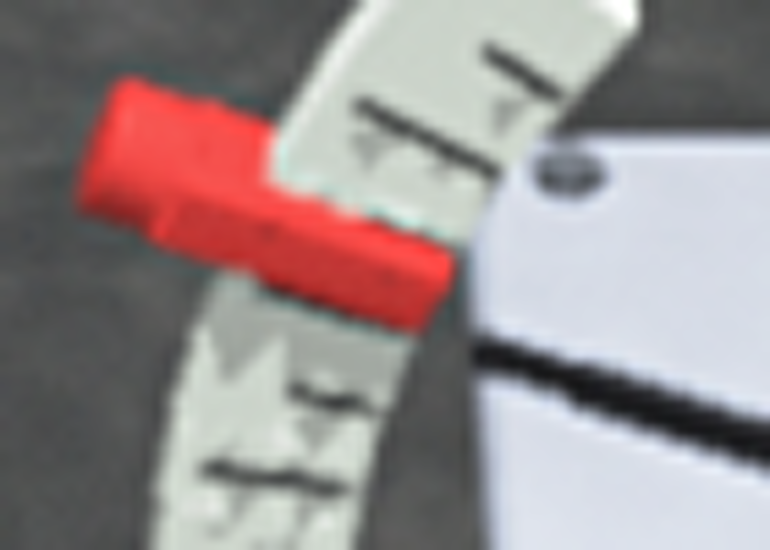

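```bash
python3 meas.py w4.npz >/dev/null
cat > rp.py <<'E'
from h import *
e=np.array([.974,-.225,0]);e/=np.linalg.norm(e);n=np.array([-e[1],e[0],0]);c=np.array([.6231,.2611,.066])-.010*n
def hit(m,x,y,pl,crop=(295,165,11)):
    u=639-(crop[0]+(x+.5)/crop[2]-.5);v=399-(crop[1]+(y+.5)/crop[2]-.5)
    k,D=K(m);p=cv2.undistortPoints(np.array([[[u,v]]]),k,D)[0,0];W=np.linalg.inv(m["camera_from_world"])
    o=W[:3,3]-c;dr=W[:3,:3]@[p[0],p[1],1];P=o+dr*(pl-o@e)/(dr@e);return P@n,P[2]
def show(m,pts,pl,**kw):
    for nm,x,y in pts:
        a,b=hit(m,x,y,pl,**kw);print(nm,"pl",pl,"lat %.4f z %.4f r %.4f ang %.4f"%(a,b,np.hypot(a,b),np.arctan2(b,a)))
E
python3 - <<'E'
from rp import *
m=camera_model("wrist")
for pl in(-.038,-.035): show(m,[("tip",475,352),("n2",620,393),("n3",765,440)],pl)
for pl in(-.036,-.033): show(m,[("rin_mid",438,292),("rin_top",455,255),("rin_bot",420,330)],pl)
for pl in(-.033,-.030,-.027): show(m,[("10i",345,489),("10o",205,467),("15i",375,410),("15o",292,390),("30i",498,172),("30o",357,103),("35i",560,97),("35o",487,47)],pl)
f=np.load("w4.npz");d=f["d"][::-1,::-1];im=f["im"][::-1,::-1]
W=np.linalg.inv(m["camera_from_world"])
for nm,x,y in(("scale",420,190),("scale",300,440),("rid",400,290),("rid",300,255),("rid",220,225),("ridtop",150,140),("need",600,385),("need",700,415)):
    u=int(295+x/11);v=int(165+y/11);P=world(m,639-u,399-v,d[v,u])-c;print(nm,(P@e).round(4),(P@n).round(4),P[2].round(4))
E
```

```text
tip pl -0.038 lat 0.0944 z 0.0383 r 0.1019 ang 0.3858
n2 pl -0.038 lat 0.0817 z 0.0339 r 0.0885 ang 0.3935
n3 pl -0.038 lat 0.0687 z 0.0288 r 0.0745 ang 0.3966
tip pl -0.035 lat 0.0942 z 0.0362 r 0.1009 ang 0.3672
n2 pl -0.035 lat 0.0814 z 0.0318 r 0.0873 ang 0.3723
n3 pl -0.035 lat 0.0682 z 0.0266 r 0.0732 ang 0.3714
rin_mid pl -0.036 lat 0.0976 z 0.0432 r 0.1068 ang 0.4168
rin_top pl -0.036 lat 0.0963 z 0.0470 r 0.1071 ang 0.4542
rin_bot pl -0.036 lat 0.0991 z 0.0393 r 0.1066 ang 0.3775
rin_mid pl -0.033 lat 0.0975 z 0.0412 r 0.1058 ang 0.4000
rin_top pl -0.033 lat 0.0961 z 0.0450 r 0.1061 ang 0.4382
rin_bot pl -0.033 lat 0.0989 z 0.0372 r 0.1057 ang 0.3598
10i pl -0.033 lat 0.1054 z 0.0198 r 0.1072 ang 0.1861
10o pl -0.033 lat 0.1179 z 0.0224 r 0.1200 ang 0.1877
15i pl -0.033 lat 0.1028 z 0.0286 r 0.1067 ang 0.2716
15o pl -0.033 lat 0.1101 z 0.0308 r 0.1143 ang 0.2731
30i pl -0.033 lat 0.0927 z 0.0534 r 0.1069 ang 0.5228
30o pl -0.033 lat 0.1046 z 0.0602 r 0.1207 ang 0.5223
35i pl -0.033 lat 0.0877 z 0.0607 r 0.1067 ang 0.6054
35o pl -0.033 lat 0.0940 z 0.0655 r 0.1146 ang 0.6090

[... 371 characters left out ...]
35o pl -0.03 lat 0.0937 z 0.0638 r 0.1134 ang 0.5976
10i pl -0.027 lat 0.1052 z 0.0153 r 0.1063 ang 0.1441
10o pl -0.027 lat 0.1181 z 0.0179 r 0.1194 ang 0.1503
15i pl -0.027 lat 0.1026 z 0.0243 r 0.1054 ang 0.2323
15o pl -0.027 lat 0.1101 z 0.0265 r 0.1132 ang 0.2366
30i pl -0.027 lat 0.0922 z 0.0496 r 0.1047 ang 0.4939
30o pl -0.027 lat 0.1045 z 0.0566 r 0.1188 ang 0.4969
35i pl -0.027 lat 0.0872 z 0.0572 r 0.1042 ang 0.5804
35o pl -0.027 lat 0.0935 z 0.0621 r 0.1123 ang 0.5860
scale -0.0311 0.0989 0.0502
scale -0.0307 0.1092 0.0231
rid -0.0339 0.1007 0.0419
rid -0.0331 0.1092 0.0448
rid -0.0346 0.1158 0.0492
ridtop -0.0314 0.1222 0.056
need -0.0361 0.0834 0.0329
need -0.0362 0.0745 0.0305
```

```bash
cat > go.py <<'E'
import sys
from h import *
from scipy.spatial.transform import Rotation as Ro
def rel(p,q): 
    s=read_state();R=Ro.from_quat(np.roll(s["tool_rot"],-1));Q=Ro.from_quat(np.roll(q,-1))
    return (R.inv().apply(np.array(p)-s["tcp_pos"])*100).round(2),(R.inv()*Q).as_rotvec().round(4)
E
python3 - <<'E'
from go import *
print(rel([.5223,.2526,.4034],[0,.801,.598,0]),read_state()["t"])
E
```

```text
(array([-15.39, -13.02,   4.08]), array([0.5482, 0.5167, 1.5576])) 20.45
```

>>> move_arm(moves="-0.8 -0.6 0 0.03 0.03 0.08 8.5;-2 -1.6 0.3 0.069 0.065 0.195 8.5;-3.3 -2.7 0.7 0.11 0.104 0.313 8.5;-4.8 -4 1.1 0.165 0.155 0.469 8.5;-6.3 -5.3 1.6 0.22 0.207 0.625 8.5;-7.8 -6.6 2 0.275 0.259 0.78 8.5;-9.3 -7.9 2.4 0.33 0.311 0.938 8.5;-10.8 -9.2 2.8 0.384 0.363 1.094 8.5;-12.3 -10.4 3.2 0.439 0.414 1.25 8.5;-13.7 -11.6 3.6 0.488 0.46 1.39 8.5;-14.8 -12.5 3.9 0.53 0.5 1.51 8.5;-15.4 -13 4.1 0.548 0.517 1.558 8.5;-15.4 -13 4.1 0.548 0.517 1.558 8.5;-15.4 -13 4.1 0.548 0.517 1.558 8.5")

```text
t: 21.85
tcp_pos: [0.5233, 0.2532, 0.4033]
tool_rot: [0.001, 0.8, 0.599, -0.001]
force: [-0.5, 0.1, 0.2]
opening: 0.0849
grasp_force: 0.0
```

Run:
```python
from go import *
s=read_state();print(s["t"],s["joint_positions"].round(3),s["tcp_pos"],s["tool_rot"],rel([.5223,.2526,.4034],[0,.801,.598,0]))
```

```text
21.85 [ 0.319  0.164  1.424 -0.002  1.553  0.604] [0.52328692 0.25315395 0.40331565] [ 1.03113972e-03  8.00383365e-01  5.99487345e-01 -5.74428323e-04] (array([-0.08, -0.08, -0.01]), array([0.001 , 0.0022, 0.0031]))
```

>>> move_arm(moves="-0.1 -0.1 0.8 0.001 0.002 0.003 8.5;-0.1 -0.1 3 0.001 0.002 0.003 8.5;-0.1 -0.1 6 0.001 0.002 0.003 8.5;-0.1 -0.1 9 0.001 0.002 0.003 8.5;-0.1 -0.1 10.6 0.001 0.002 0.003 8.5;-0.1 -0.1 11 0.001 0.002 0.003 8.5;-0.1 -0.1 11 0.001 0.002 0.003 2.5;-0.1 -0.1 11 0.001 0.002 0.003 2.5;-0.1 -0.1 11 0.001 0.002 0.003 2.5;-0.1 -0.1 11 0.001 0.002 0.003 2.5;-0.1 -0.1 11 0.001 0.002 0.003 2.5;-0.1 -0.1 11 0.001 0.002 0.05 2.5;-0.1 -0.1 11 0.001 0.002 0.15 2.5;-0.1 -0.1 11 0.001 0.002 0.28 2.5;-0.1 -0.1 11 0.001 0.002 0.41 2.5;-0.1 -0.1 11 0.001 0.002 0.53 2.5;-0.1 -0.1 11 0.001 0.002 0.6 2.5;-0.1 -0.1 11 0.001 0.002 0.6 2.5;-0.1 -0.1 11 0.001 0.002 0.6 8.5;-0.1 -0.1 11 0.001 0.002 0.6 8.5")

```text
t: 23.85
tcp_pos: [0.5218, 0.2528, 0.2935]
tool_rot: [0.0, 0.942, 0.337, 0.001]
force: [0.1, 0.3, 0.0]
opening: 0.063
grasp_force: 0.0
```

>>> move_arm(moves="0 0 0 0 0 0 8.5;0 0 -1 0 0 0 8.5;0 0 -3 0 0 0 8.5;0 0 -6 0 0 0 8.5;0 0 -9 0 0 0 8.5;0 0 -10.7 0 0 0 8.5;0 0 -11 0 0 0 8.5;0 0 -11 0 0 0 8.5")

```text
t: 24.65
tcp_pos: [0.5217, 0.2528, 0.4036]
tool_rot: [0.0, 0.942, 0.337, 0.001]
force: [0.7, 0.5, 0.2]
opening: 0.085
grasp_force: 0.0
```

Run:
```python
from go import *
s=read_state();print(s["t"],s["joint_positions"].round(3),s["tcp_pos"],s["tool_rot"])
C=np.load("cam_in_tool.npy")
e=np.array([.974,-.225,0]);z=np.array([0,0,1.]);tgt=np.array([.600,.345,.10])
for el,ds in((35,.22),(25,.25)):
    a=np.radians(el);look=e*np.cos(a)-z*np.sin(a);pos=tgt-look*ds
    right=np.cross(look,z);right/=np.linalg.norm(right);down=np.cross(look,right)
    G=np.eye(4);G[:3,:3]=np.c_[-right,-down,look];G[:3,3]=pos
    N=G@np.linalg.inv(C);q=np.roll(Ro.from_matrix(N[:3,:3]).as_quat(),1)
    print(el,"tcp",N[:3,3].round(3),"tip",(N[:3,3]+.173*N[:3,2]).round(3),rel(N[:3,3],q))
```

```text
24.65 [0.318 0.16  1.428 0.    1.552 1.202] [0.52167021 0.25275308 0.40357235] [1.00532005e-05 9.41620436e-01 3.36675650e-01 6.79402494e-04]
35 tcp [0.459 0.378 0.294] tip [0.565 0.353 0.159] (array([  3.1 , -13.63,  11.  ]), array([-0.746 , -0.3683, -2.126 ]))
25 tcp [0.402 0.391 0.278] tip [0.529 0.362 0.164] (array([ -0.48, -18.27,  12.53]), array([-0.9347, -0.461 , -2.0665]))
```

>>> move_arm(moves="0 -0.8 0 -0.04 -0.02 -0.08 8.5;0 -2 0 -0.094 -0.046 -0.207 8.5;0 -3.3 0 -0.15 -0.074 -0.331 8.5;0 -4.6 0 -0.206 -0.101 -0.455 8.5;0 -5.8 0 -0.262 -0.129 -0.579 8.5;-0.1 -7 0.5 -0.318 -0.157 -0.703 8.5;-0.1 -8.2 1.5 -0.374 -0.184 -0.827 8.5;-0.2 -9.5 2.5 -0.43 -0.212 -0.951 8.5;-0.2 -10.7 3.7 -0.486 -0.24 -1.075 8.5;-0.3 -12 5 -0.542 -0.267 -1.2 8.5;-0.3 -13.2 6.3 -0.6 -0.295 -1.324 8.5;-0.4 -14.4 7.6 -0.655 -0.323 -1.448 8.5;-0.4 -15.6 8.9 -0.71 -0.35 -1.572 8.5;-0.4 -16.6 10.2 -0.767 -0.378 -1.696 8.5;-0.5 -17.5 11.4 -0.823 -0.406 -1.82 8.5;-0.5 -18 12.2 -0.879 -0.433 -1.943 8.5;-0.5 -18.3 12.5 -0.935 -0.461 -2.067 8.5;-0.5 -18.3 12.5 -0.935 -0.461 -2.067 8.5;-0.5 -18.3 12.5 -0.935 -0.461 -2.067 8.5;-0.5 -18.3 12.5 -0.935 -0.461 -2.067 8.5")

```text
t: 26.65
tcp_pos: [0.4021, 0.391, 0.2782]
tool_rot: [0.41, 0.105, 0.905, -0.047]
force: [-0.3, -0.2, -0.1]
opening: 0.0852
grasp_force: 0.0
```

Run:
```python
from h import *
s=read_state();print(s["t"],s["joint_positions"].round(3),s["tcp_pos"],s["force"])
m=camera_model("wrist");im,d=grab_frame("wrist");np.savez("w5.npz",im=im,d=d,M=m["camera_from_world"])
print(look_for("rider_mark","wrist")[:2],look_for("needle_tip","wrist")[:2])
from rp import c,e,n
R=[c+e*-.034+n*(.102*np.cos(t))+np.array([0,0,.102*np.sin(t)]) for t in(.40,)]
u,v=639-proj(m,R)[0];v=v-240
x0,y0=int(u)-30,int(v)-28;print("crop",x0,y0,u,v)
save("w5z.png",im[::-1,::-1],(y0,y0+60,x0,x0+80),10)
```

```text
26.65 [ 0.806  0.146  1.819 -0.949  0.919 -0.028] [0.40210089 0.39101555 0.27817649] [-0.25821221 -0.15574151 -0.12253204]
[{'centre': [0.5477, 0.5448], 'score': 0.67}] [{'centre': [0.5032, 0.3909], 'score': 0.88}]
crop 282 158 312.70664842388203 186.14713999995524
```

View pics/w5z.png

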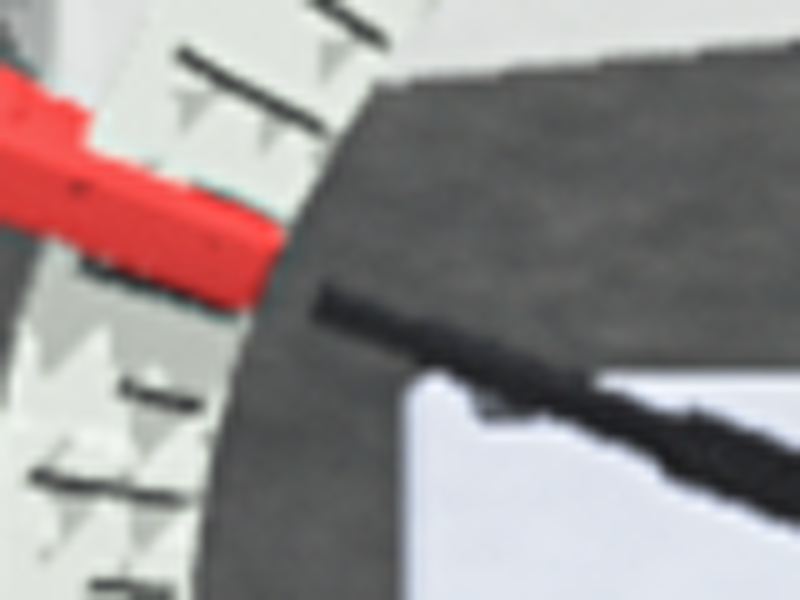

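Run:
```python
from rp import *
m=camera_model("wrist");kw=dict(crop=(282,158,10))
f=np.load("w5.npz");d=f["d"][::-1,::-1]
for nm,x,y in(("scale",300,180),("scale",150,440),("rid",240,260),("rid",150,230),("rid",80,210),("ridtop",60,120),("need",340,308),("need",400,330),("need",500,368),("need",600,405),("need",700,450)):
    u=int(282+x/10);v=int(158+y/10);P=world(m,639-u,399-v,d[v,u])-c;print(nm,(P@e).round(4),(P@n).round(4),P[2].round(4))
for pl in(-.0365,-.035): show(m,[("tip",325,303),("n2",450,350),("n3",600,405)],pl,**kw)
for pl in(-.0345,-.0335): show(m,[("rin_mid",268,275),("rin_top",288,240),("rin_bot",245,310)],pl,**kw)
show(m,[("5i",170,597),("10i",185,498),("15i",200,404),("30i",325,130),("30o",180,50),("35i",387,45)],-.031,**kw)
```

```text
scale -0.0311 0.0948 0.0478
scale -0.0314 0.1079 0.0242
rid -0.0347 0.0997 0.0422
rid -0.0354 0.1069 0.0451
rid -0.0346 0.1126 0.0466
ridtop -0.0283 0.1146 0.052
need -0.0373 0.0915 0.0397
need -0.0373 0.0866 0.0371
need -0.0366 0.0784 0.0341
need -0.0373 0.0701 0.0308
need -0.0366 0.0616 0.0258
tip pl -0.0365 lat 0.0931 z 0.0395 r 0.1012 ang 0.4016
n2 pl -0.0365 lat 0.0829 z 0.0353 r 0.0901 ang 0.4029
n3 pl -0.0365 lat 0.0704 z 0.0303 r 0.0767 ang 0.4064
tip pl -0.035 lat 0.0931 z 0.0389 r 0.1009 ang 0.3956
n2 pl -0.035 lat 0.0829 z 0.0347 r 0.0898 ang 0.3961
n3 pl -0.035 lat 0.0703 z 0.0296 r 0.0763 ang 0.3985
rin_mid pl -0.0345 lat 0.0978 z 0.0412 r 0.1061 ang 0.3986
rin_top pl -0.0345 lat 0.0961 z 0.0443 r 0.1058 ang 0.4317
rin_bot pl -0.0345 lat 0.0997 z 0.0381 r 0.1068 ang 0.3646
rin_mid pl -0.0335 lat 0.0978 z 0.0408 r 0.1060 ang 0.3948
rin_top pl -0.0335 lat 0.0961 z 0.0439 r 0.1057 ang 0.4280
rin_bot pl -0.0335 lat 0.0998 z 0.0376 r 0.1066 ang 0.3606
5i pl -0.031 lat 0.1071 z 0.0092 r 0.1075 ang 0.0861
10i pl -0.031 lat 0.1055 z 0.0189 r 0.1071 ang 0.1777
15i pl -0.031 lat 0.1039 z 0.0279 r 0.1076 ang 0.2620
30i pl -0.031 lat 0.0931 z 0.0525 r 0.1069 ang 0.5135
30o pl -0.031 lat 0.1047 z 0.0594 r 0.1203 ang 0.5158
35i pl -0.031 lat 0.0880 z 0.0597 r 0.1064 ang 0.5963
```

The needle's line, carried on to the rider, meets the rider's inner edge at z 41.4 mm; the middle of that edge is at 41.2 mm. That is about 0.40 rad for both, so they are aligned. The gripper is open and clear, so I'm handing in.

```bash
python3 -c "
from cell import *
print(finish_job())"
```

```text
the job is handed in; nothing more can be done
None
```

I turned the knob about 9.7 rad clockwise in three grips. The needle now points at the red rider, both at about 0.40 rad and within about 0.006 rad by camera measurement. The gripper is off the knob, nothing else was touched, and I handed the job in at about 27 s; no verdict came back.

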